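# Set and lock the disc sander's table to the bevel gauge

## Robot

A 6-joint arm with a two-finger parallel gripper is mounted at the origin on the work surface. World frame = base frame: x ahead of the robot, y to its left, z up, the work surface at z = 0. Lengths are in mm, angles in degrees, forces in N, time in s.
With the tool pointing down it reaches from about 350 to 850 mm from the base axis. Payload 8.1 kg.
Tool frame: the origin (TCP) lies midway between the tips of the shut fingers; the grasp point (between the pads) lies 19 mm behind it; z points along the fingers, y is the line along which they close (so a half turn about z gives the same grasp; the last joint's range is limited). The gripper opens to 85 mm and grips with 20 to 120 N. Pads are 22 mm wide; open, the fingers measure 114 mm over their backs; the gripper's body (76 mm by 85 mm) begins 54 mm behind the grasp point. The pads swing forward as they close: fully open they stand 13 mm farther back than shut.
Start: joints at [-73.362, 7.471, 85.268, -0, 87.261, -4.893], TCP at [220.23, -558.125, 202.792] pointing down, gripper open.
Joint ranges: [-169.43, 169.43], [-51.17, 129.36], [1.28, 143.12], [-76.62, 256.62], [0, 156.53], [-152.29, 152.29]. Speed limits (degrees/s): [136.94, 136.94, 159.86, 180, 180, 180].

## Interface

Orientations are given as [roll, pitch, yaw] about the fixed x, y, z axes, in that order (R = Rz(yaw) Ry(pitch) Rx(roll)).
In Python, from bench import sensors, optics, r gives the robot as it stands.
- The arm moves only by the tool apply_moves, never from a script. Its argument "targets" is a list of rows, each a list of 7 numbers: the shift along the tool's x, y, z in mm, then the turn, a rotation vector about the tool's x, y, z in rad, then the closure, from 0 (fully open) to 1 (shut). In form: [[x, y, z, wx, wy, wz, claw], ...]. A call has 1 to 20 rows; each row shifts and turns the commanded pose from where the row before left it, along the tool's axes as they then stand; what a row does not reach is not made up. A row lasts 1/8 s, in which the tool goes at most 62.5 mm and 10.7 degrees, less where a joint would pass 70% of its speed; a pose out of reach is approached as far as the arm can. A call is refused whole if a number of a shift passes 62.5 or a number of a turn 0.188, either way. A call with a gripper value outside its range is refused whole. The fingers move at their own pace and stop on an object; "force" is the grip in N (left out, the last holds). Time passes only in rows, so rows that do not move let the fingers close. It gives the time, the measured TCP pose, the force, the opening and the grip force at its end, in the units of the state.
- sensors.sense(): the state, without advancing time (a new reading comes with each control period).
- optics.snapshot(name): name is "scene" or "side" or "wrist"; returns the picture (420x560x3 uint8, red, green, blue); there is no depth.
- optics.get_calibration(name): a dict with "camera_matrix" (3x3 intrinsics, pixels), "pose" (4x4, takes a point from camera to world coordinates). Camera axes: x right, y down, z forward; pixel columns grow to the right and rows downward; lengths in mm; the calibration is good to about 2 mm. The wrist camera is an equidistant fisheye: a pixel r from the principal point sees the ray r / f radians off the axis. A picture is of the moment at which its call begins: read the wrist's pose just before it. get_calibration takes no time and is no camera call; for the wrist camera it gives the pose at the moment of the call.
- r.hand_in(): hands the job in; it is judged then, once.
The state is a dict: "time": time; "joint_pos": joint angles; "qd": joint speeds; "joint_efforts": joint torques, N m; "tool_pos": TCP position; "tcp_rot": TCP orientation; "ft_force": force on the tool from outside, world axes, zero at the start; "wrist_torque": the same for the moment, N m; "finger_gap": finger opening in mm; "grip_force": force on a finger pad.
Only numpy, scipy, OpenCV 4.12 (cv2) and the standard library are available. Lean on these libraries where they do the work, as an engineer would, in place of code of your own. Each camera call takes 0.05 s, during which the arm holds its last target. There are 200 camera calls.

## Task

Tilt the disc sander's table down by its front bar until it has the same slope as the blade of the bevel gauge standing in front of it, then press the raised lock lever beside the table right down so that it snaps flat. Leave the bevel gauge and the other things on the bench as they are.

Things in the scene. Friction and masses are not known exactly. Their poses are not given: they have to be found in the camera images.
- sander: Bench disc sander, fixed to the bench: blue motor (drum 144 across, axis 160 high) and a vertical 200 mm sanding disc. Origin on the bench straight below the hinge of its tilting table; x points from the table to the motor, z up; the table's free edge is on the -x side, the lock lever on the -y side. Base plate 14 thick, from x -120 to 280, y -170 to 120.
- table_tilt (a joint): Tilt of the sander's flat table in rad: 0 level, growing as the free edge goes down; stiff hinge that stays where it is left (about 6 N at the bar moves it down, 8 N up); stop at 0.95.
- table_hinge (a point): Middle of the table's hinge line, 160 above the bench, on the table's upper surface at its edge by the disc. Axes turn with the table: x along the table from the free edge to the disc, y along the hinge, z out of the upper surface. The table is 110 (x) by 160 (y) by 12 thick.
- table_bar (a point): Middle of the round steel grip bar carried in front of the table's free edge: 14 thick, 110 long, parallel to the hinge; 150 from the hinge line along the table's -x (40 beyond the edge) and 35 above the level of the upper surface, on two bent rods at its ends. Axes as table_hinge.
- lock_lever (a joint): Lock lever of the table in rad: 0 raised by 43 degrees (unlocked), 0.75 pressed down flat on its rest (locked). Over-centre spring: it springs back up until about 0.45 and snaps down by itself beyond.
- lock_hinge (a point): Pivot of the lock lever, 50 above the bench, beside the table (140 from the table's middle along the sander's -y); lever 110 long, runs to the sander's -x from here when down. Axes turn with the lever.
- lock_pad (a point): Middle of the upper face of the lever's black pad (60 long, 30 wide, 14 thick); 80 from the pivot along the lever's -x and 7 above its centre line. About 6 N pressed down here starts it.
- gauge: Sliding bevel standing upright on the bench in front of the table, fixed and square to the sander: wooden stock 28 x 22, 160 high, on a steel foot 90 x 90 x 16. Origin on the bench under the stock; axes as the sander.
- gauge_blade (a joint): Slope of the bevel's steel blade in rad, the angle to copy: 0 level, growing as the end away from the sander goes down; same sense and scale as table_tilt.
- blade_pivot (a point): Pivot of the blade, 145 above the bench, 18 to the +y side of the stock. Axes turn with the blade, x along it towards the sander.
- blade_tip (a point): Lower free end of the blade, 155 from the pivot along its -x; blade 170 x 24 x 12 thick.
- bowl: Bystander: turned wooden bowl, 150 across, 60 high; origin at the centre of the underside.
- mallet: Bystander: turned wooden mallet standing on its head, 84 across, 220 high; origin at the middle of the head's underside.
- wax_tin: Bystander: round tin, 80 across, 60 high; origin at the centre of the underside.
- dust_brush: Bystander: bench brush lying flat; origin at the middle of the underside.
- offcut: Bystander: wooden offcut 110 x 60 x 35 high; origin at the centre of the underside.
Not all that is in view belongs to the job. Of the things that look like the gauge, the largest one is meant.

How it is judged (in metres and radians):
On the way, in this order (a step that is already met when the one before it is completed fails the run):
1. the table has the blade's slope (within 0.07 rad) while the lock lever is still up (angle between the x axis of table_bar and the x axis of blade_tip, either way round below 0.07 rad and value of joint lock_lever below 0.25 rad), for 0.2 s.
2. the lock lever is snapped down (value of joint lock_lever above 0.69 rad), for 0.2 s.
At the end, for the whole second after the job is handed in: The sander's table is at rest with the slope of the gauge's blade within 0.07 rad (4 degrees) and the lock lever lies flat (joint above 0.69 rad); the gauge and the bystanders are where they were (angle between the x axis of table_bar and the x axis of blade_tip, either way round below 0.07 rad and value of joint lock_lever above 0.69 rad and velocity of joint table_tilt between -0.05 and 0.05 rad/s); the robot touches nothing.
It fails at once if the bevel gauge is knocked or its blade shifted by more than 8 mm (distance of blade_tip from where it was at the start of the episode above 0.008 m).
It fails at once if something else on the bench is pushed more than 30 mm from its place (distance of any of bowl, mallet, wax_tin, dust_brush, offcut from where it was at the start of the episode above 0.03 m).
It also fails if it takes over 42 s, if anything falls off the work surface, if the arm or the gripper's body presses on something with over 40 N, if the wrist force passes 120 N, or if a joint passes its speed limit or range.

## Working session

There is one attempt and no reset: what is moved stays moved. The work goes in short steps, Python scripts to look and compute and a tool call to move; the robot and the scene stay as the last step left them, time stands still between calls to the robot, and variables do not carry over. Pictures are saved under pics/ and viewed, at most 10 in all, crops included, and the job is handed in when it is done.

Besides the shell and the picture viewer there is one more tool, called after "Request:" by a JSON object that holds its "method" and its "body", one argument or row to a line. apply_moves: Moves the arm, as the interface text tells. Its arguments: {"type":"object","properties":{"targets":{"type":"array"},"force":{"type":"number"}},"required":["targets"]}

```bash
mkdir -p pics; python3 - <<'E'
from bench import sensors, optics, r
import cv2,numpy as np
for n in ["scene","side"]:
    im=optics.snapshot(n); cv2.imwrite(f"pics/{n}0.png",cv2.resize(im[:,:,::-1],None,fx=1.4,fy=1.4,interpolation=cv2.INTER_CUBIC))
    c=optics.get_calibration(n); print(n,np.round(c["camera_matrix"],1).tolist(),np.round(c["pose"],3).tolist())
print(sensors.sense())
E
```

```text
scene [[468.8, 0.0, 278.1], [0.0, 468.8, 218.1], [0.0, 0.0, 1.0]] [[0.532, 0.726, -0.437, 1048.987], [0.847, -0.446, 0.29, -272.592], [0.016, -0.524, -0.852, 1164.947], [0.0, 0.0, 0.0, 1.0]]
side [[500.7, 0.0, 274.1], [0.0, 500.7, 211.5], [0.0, 0.0, 1.0]] [[-0.992, -0.05, 0.118, 334.683], [-0.126, 0.526, -0.841, 1192.597], [-0.02, -0.849, -0.528, 823.996], [0.0, 0.0, 0.0, 1.0]]
{'time': 0.1, 'joint_pos': array([-7.33625407e+01,  7.51150778e+00,  8.53243342e+01, -1.72995142e-04,
        8.72619498e+01, -4.89424881e+00]), 'qd': array([ 0.08833235,  0.016443  , -0.13571062, -0.01959348, -0.11402671,
       -0.00024694]), 'joint_efforts': array([ 2.30754100e-03, -5.70950532e+01, -5.01940691e+01,  3.24962525e-05,
        8.17050110e-03, -6.61627254e-06]), 'tool_pos': array([ 220.05812139, -557.59142856,  201.82939505]), 'tcp_rot': array([-1.79902550e+02, -8.17113438e-03,  2.15317096e+01]), 'ft_force': array([-0.39273632, -0.33388594,  0.51627206]), 'wrist_torque': array([ 0.03357878,  0.02250826, -0.01382984]), 'grip_force': 0.0, 'finger_gap': 85.89904086868214}
```

View pics/scene0.png

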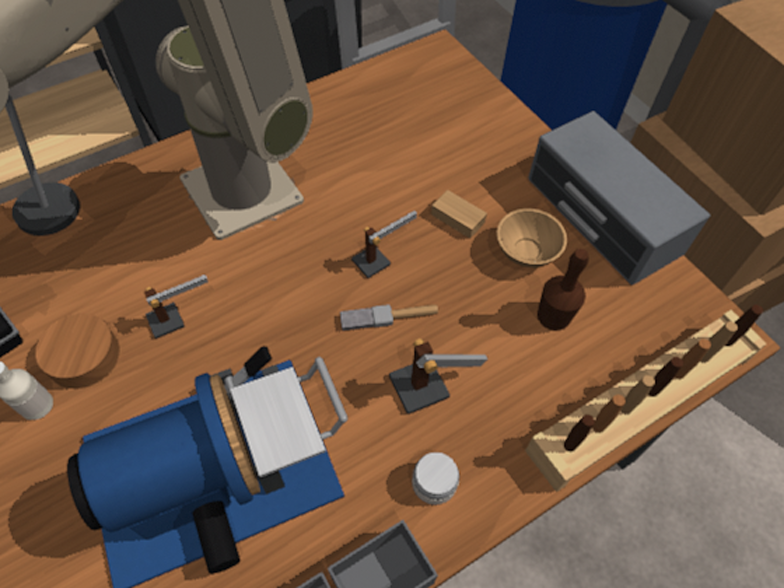

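View pics/side0.png

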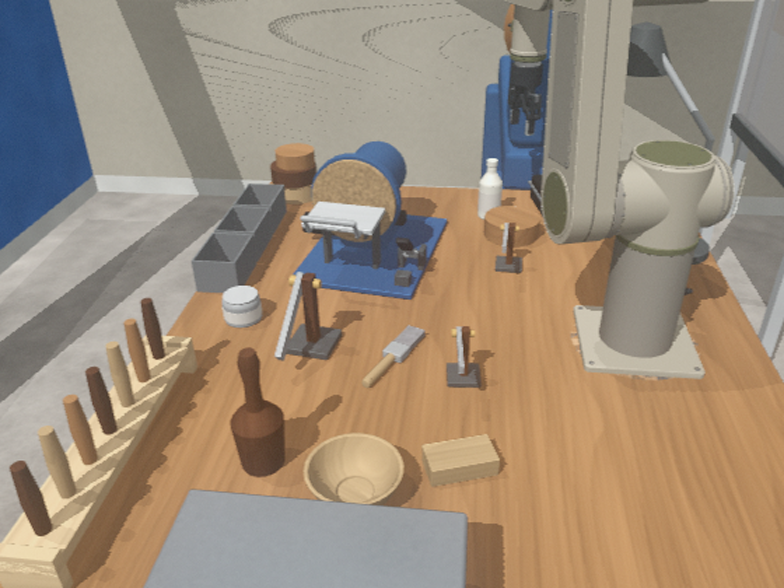

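Gauge look-alikes, as pixels in the 1.4x scene picture: (420,380), (370,255) and (163,310). In the side picture they are at (310,315), (462,360) and (508,250). The one at (420,380) is the largest and stands in front of the table, so I choose it. Next I check it in close crops, which also give the keypoints.

```bash
python3 - <<'E'
from bench import optics
import cv2,numpy as np
for n,(x,y,w,h),f in [("scene",(140,235,215,145),3.7),("side",(190,130,135,130),4.6)]:
    im=optics.snapshot(n); cv2.imwrite(f"pics/{n}_full.png",im[:,:,::-1])
    cr=cv2.resize(im[y:y+h,x:x+w,::-1],None,fx=f,fy=f,interpolation=cv2.INTER_CUBIC)
    for g in range((x//20+1)*20,x+w,20): cv2.putText(cr,str(g),(int((g-x)*f),9),0,.35,(0,255,255)); cr[::6,int((g-x)*f)]=(0,255,255)
    for g in range((y//20+1)*20,y+h,20): cv2.putText(cr,str(g),(0,int((g-y)*f)),0,.35,(0,255,255)); cr[int((g-y)*f),::6]=(0,255,255)
    cv2.imwrite(f"pics/{n}_crop.png",cr)
E
```

```text
(no output)
```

View pics/scene_crop.png

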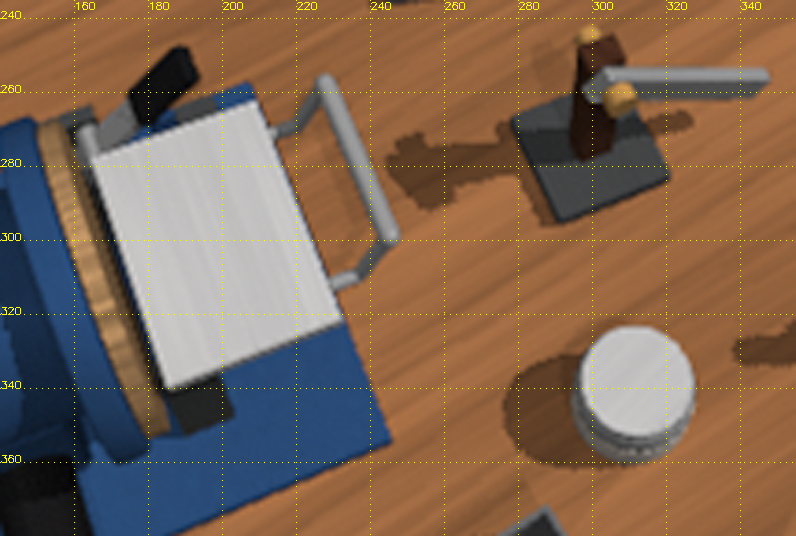

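View pics/side_crop.png

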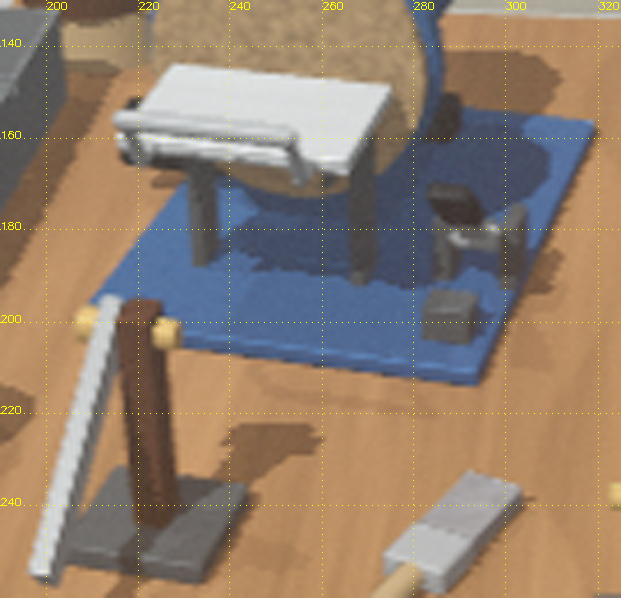

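The crops confirm the choice. The large gauge has its stock at scene (300,265), with the blade running (300,257) to (347,256). In the side view the blade runs (212,195) to (197,255). Now I fit all the poses.

```bash
cat >h.py <<'E'
import numpy as np,cv2
from scipy.optimize import least_squares
from bench import optics
C={n:optics.get_calibration(n) for n in("scene","side")}
def proj(n,P):
    T=np.linalg.inv(np.array(C[n]["pose"],float)); p=T[:3,:3]@P+T[:3,3]; q=np.array(C[n]["camera_matrix"])@p; return q[:2]/q[2]
def Rz(a): return np.array([[np.cos(a),-np.sin(a),0],[np.sin(a),np.cos(a),0],[0,0,1]])
# tilt t: -x end goes down
def Ry(t): return np.array([[np.cos(t),0,-np.sin(t)],[0,1,0],[np.sin(t),0,np.cos(t)]])
def W(p,f,L):
    X,Y,w,t,gx,gy,b=p[:7]; R=Rz(w); L=np.array(L,float)
    if f=='s': return R@L+[X,Y,0]
    if f=='t': return R@(Ry(t)@L+[0,0,160])+[X,Y,0]
    if f=='g': return R@L+[gx,gy,0]
    if f=='b': return R@(Ry(b)@L+[0,18,145])+[gx,gy,0]
    if f=='l': # lever, b= p[7] raised angle
        return R@(Ry(-(0.75-p[7]))@L+[LX,-140,50])+[X,Y,0]
LX=0
E
cat >fit.py <<'E'
from h import *
O=[("scene",'t',(0,-80,0),164,277),("scene",'t',(-110,-80,0),209,262),("scene",'t',(-110,80,0),232,322),("scene",'t',(0,80,0),185,340.5),
("scene",'t',(-150,-55,35),226,257),("scene",'t',(-150,55,35),244,300),("scene",'s',(-120,120,14),244,354),
("side",'t',(0,80,0),227.5,144.5),("side",'t',(0,-80,0),274,149),("side",'t',(-110,-80,0),265,165),("side",'t',(-150,55,35),216,156),("side",'t',(-150,-55,35),253,160.5),
("side",'s',(-120,-170,14),291.5,210),("side",'s',(280,-170,14),319,157),
("scene",'b',(-155,0,12),347.5,256),("side",'b',(-155,0,12),197,254.5),("side",'b',(15,0,12),213,194.5),("scene",'b',(-155,6,-12),344,262),
("scene",'g',(45,-45,16),279,267),("scene",'g',(-45,45,16),320,282),("side",'g',(-45,-45,16),234,253),("side",'g',(45,-45,16),243,236)]
def res(p): return np.concatenate([proj(n,W(p,f,L))-[u,v] for n,f,L,u,v in O])
s=min((least_squares(res,[500,-300,w,.1,550,0,.6],loss="soft_l1",x_scale=[50,50,.1,.1,50,50,.1]) for w in(-2.2,-1.6,-1)),key=lambda s:s.cost)
p=s.x; print(s.cost,p.round(3)); 
for o,e in zip(O,res(p).reshape(-1,2)): print(o[:3],e.round(1))
cov=np.linalg.inv(s.jac.T@s.jac); print("sd",np.sqrt(np.diag(cov)).round(3))
np.save("p.npy",p)
def box(x0,x1,y0,y1,z0,z1):
    c=[(x,y,z) for x in(x0,x1) for y in(y0,y1) for z in(z0,z1)]
    return [(a,b) for i,a in enumerate(c) for b in c[i+1:] if sum(q!=w for q,w in zip(a,b))==1]
out=[]
for n,(x,y,w,h),f in [("scene",(140,235,215,145),3.7),("side",(190,130,135,130),4.6)]:
    cr=cv2.resize(cv2.imread(f"pics/{n}_full.png")[y:y+h,x:x+w],None,fx=f,fy=f,interpolation=cv2.INTER_CUBIC)
    q=np.append(p,0.)
    for fr,E in [('t',box(-110,0,-80,80,-12,0)+box(-157,-143,-55,55,28,42)),('s',box(-120,280,-170,120,0,14)),('g',box(-45,45,-45,45,0,16)),('b',box(-155,15,-6,6,-12,12)),('l',box(-110,-50,-15,15,-7,7))]:
        for a,b in E:
            A,B=[tuple(((proj(n,W(q,fr,k))-[x,y]+.5)*f).astype(int).tolist()) for k in(a,b)]; cv2.line(cr,A,B,(0,255,0) if fr!='l' else (0,0,255),1,cv2.LINE_AA)
    out.append(cr)
a,b=out; s=.62; b=cv2.resize(b,None,fx=s,fy=s); a=cv2.resize(a,None,fx=s,fy=s)
a=out[0][:,:]; cv2.imwrite("pics/ov_scene.png",out[0]); cv2.imwrite("pics/ov_side.png",out[1])
E
python3 fit.py
```

```text
14.187537095357579 [ 6.09472e+02 -2.55707e+02 -1.72700e+00  5.90000e-02  6.38467e+02
  7.50760e+01  6.62000e-01]
('scene', 't', (0, -80, 0)) [-0.7  0. ]
('scene', 't', (-110, -80, 0)) [-0.5 -0.1]
('scene', 't', (-110, 80, 0)) [-0.3 -0.4]
('scene', 't', (0, 80, 0)) [-1.2 -0.9]
('scene', 't', (-150, -55, 35)) [1.6 1.3]
('scene', 't', (-150, 55, 35)) [ 0.7 -0.6]
('scene', 's', (-120, 120, 14)) [ 1.2 -0.2]
('side', 't', (0, 80, 0)) [-0.7 -1.6]
('side', 't', (0, -80, 0)) [ 0.3 -1.2]
('side', 't', (-110, -80, 0)) [-0.9 -0.2]
('side', 't', (-150, 55, 35)) [-0.2  0.1]
('side', 't', (-150, -55, 35)) [-1.8 -0.4]
('side', 's', (-120, -170, 14)) [1.  0.2]
('side', 's', (280, -170, 14)) [ 0.3 -1.6]
('scene', 'b', (-155, 0, 12)) [ 0.3 -0.8]
('side', 'b', (-155, 0, 12)) [-0.5  0.2]
('side', 'b', (15, 0, 12)) [-0.1 -0.6]
('scene', 'b', (-155, 6, -12)) [-1.1  0.2]
('scene', 'g', (45, -45, 16)) [-1.4 -1.5]
('scene', 'g', (-45, 45, 16)) [ 2.  -0.1]
('side', 'g', (-45, -45, 16)) [-1.7 -0.1]
('side', 'g', (45, -45, 16)) [ 0.2 -1.4]
sd [1.063 1.114 0.007 0.013 1.297 1.895 0.018]
```

View pics/ov_scene.png

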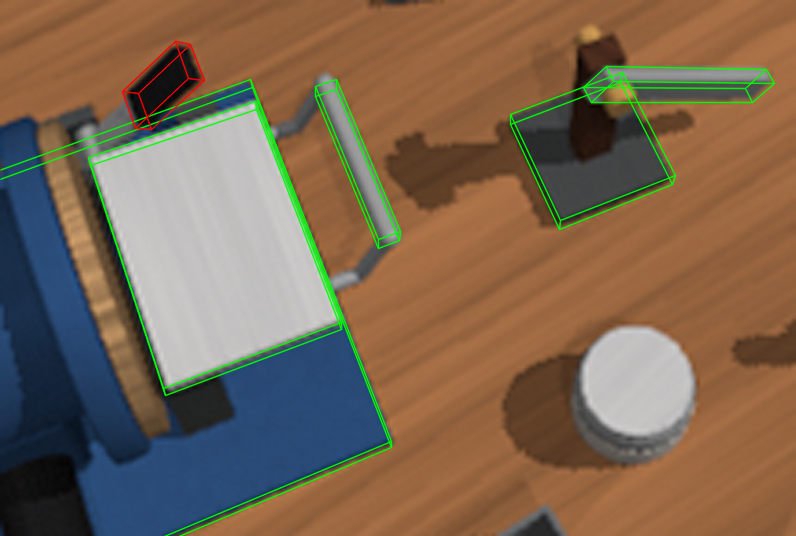

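View pics/ov_side.png

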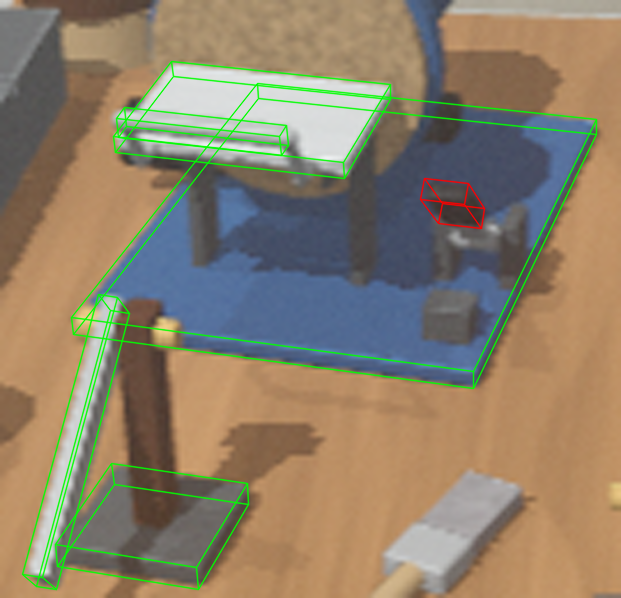

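The overlays match well: sander, table, bar, foot, blade and the raised lever (red) all coincide. Blade slope is about 0.66, table about 0.06. Next I move up and over the bar.

Request:
{"method": "apply_moves", "body": {
  "targets": [
    [0,0,-50,0,0,0,0.4],
    [0,0,-50,0,0,0,0.4],
    [0,0,-50,0,0,0,0.4],
    [0,0,-40,0,0,0,0.4],
    [39,-19,0,0,0,0,0.4],
    [39,-19,0,0,0,0,0.4],
    [39,-19,0,0,0,0,0.4],
    [39,-19,0,0,0,0,0.4],
    [39,-19,0,0,0,0,0.4],
    [39,-19,0,0,0,0,0.4],
    [39,-19,0,0,0,0,0.4],
    [39,-19,0,0,0,0,0.4],
    [39,-19,0,0,0,0,0.4],
    [39,-19,0,0,0,0,0.4],
    [39,-19,0,0,0,0,0.4],
    [39,-19,0,0,0,0,0.4],
    [0,0,0,0,0,0.178,0.4],
    [0,0,0,0,0,0.178,0.4],
    [0,0,0,0,0,0.176,0.4]
  ],
  "force": 50
}}

```text
time: 2.58
tool_pos: [572.0, -174.0, 392.4]
tcp_rot: [-180.0, 0.0, -9.3]
ft_force: [-0.1, 0.3, 1.1]
finger_gap: 51.1
grip_force: 0.0
```

```bash
cat >>h.py <<'E'
def wproj(c,P):
    T=np.linalg.inv(np.array(c["pose"],float)); p=T[:3,:3]@P+T[:3,3]; K=np.array(c["camera_matrix"]); rr=np.hypot(p[0],p[1]); th=np.arctan2(rr,p[2])
    return K[:2,2]+K[0,0]*th*p[:2]/rr
def delta(P,yaw=None):
    "shift in tool axes from the measured TCP to P, yaw error about tool z"
    from bench import sensors
    from scipy.spatial.transform import Rotation as Ro
    s=sensors.sense(); R=Ro.from_euler('xyz',s["tcp_rot"],degrees=True)
    return s["tool_pos"].round(1),s["tcp_rot"].round(2),R.inv().apply(np.array(P)-s["tool_pos"]).round(1)
E
python3 - <<'E'
from h import *
import json
p=np.load("p.npy")
c=optics.get_calibration("wrist"); im=optics.snapshot("wrist"); im=im[:,:,::-1].copy()
cv2.imwrite("pics/wrist1_raw.png",im); json.dump({k:np.array(c[k]).tolist() for k in("camera_matrix","pose")},open("w1.json","w"))
f=1.4; im=cv2.resize(im,None,fx=f,fy=f,interpolation=cv2.INTER_CUBIC)
for fr,E in [('t',[(-110,-80,0),(-110,80,0),(0,-80,0),(0,80,0),(-150,-55,42),(-150,55,42)]),('b',[(-155,6,12),(15,6,12),(-155,-6,12),(15,-6,12),(-155,6,-12)]),('g',[(a,b,16) for a in(45,-45) for b in(45,-45)])]:
    for a in E:
        q=wproj(c,W(p,fr,a)); print(fr,a,q.round(1)); cv2.circle(im,tuple(((q+.5)*f).astype(int).tolist()),3,(0,255,0),1)
cv2.imwrite("pics/wrist1.png",im)
print(W(p,'t',(-150,0,35)),delta(W(p,'t',(-150,0,35))))
E
```

```text
t (-110, -80, 0) [244.7 194.8]
t (-110, 80, 0) [242.3  70.1]
t (0, -80, 0) [329.4 195.7]
t (0, 80, 0) [331.8  70. ]
t (-150, -55, 42) [205.7 183.1]
t (-150, 55, 42) [202.2  89.1]
b (-155, 6, 12) [ 57.4 141.8]
b (15, 6, 12) [ 87.1 142.1]
b (-155, -6, 12) [ 58.1 148.3]
b (15, -6, 12) [ 87.9 150.7]
b (-155, 6, -12) [ 69.2 139.9]
g (45, 45, 16) [149.9 119.8]
g (45, -45, 16) [153.2 170.1]
g (-45, 45, 16) [105.6 124. ]
g (-45, -45, 16) [109.7 172.1]
[ 633.09154057 -105.74268475  186.0342125 ] (array([ 571.9, -174.1,  392.4]), array([-1.7999e+02,  4.0000e-02, -9.7800e+00]), array([ 48.8, -77.7, 206.3]))
```

View pics/wrist1.png

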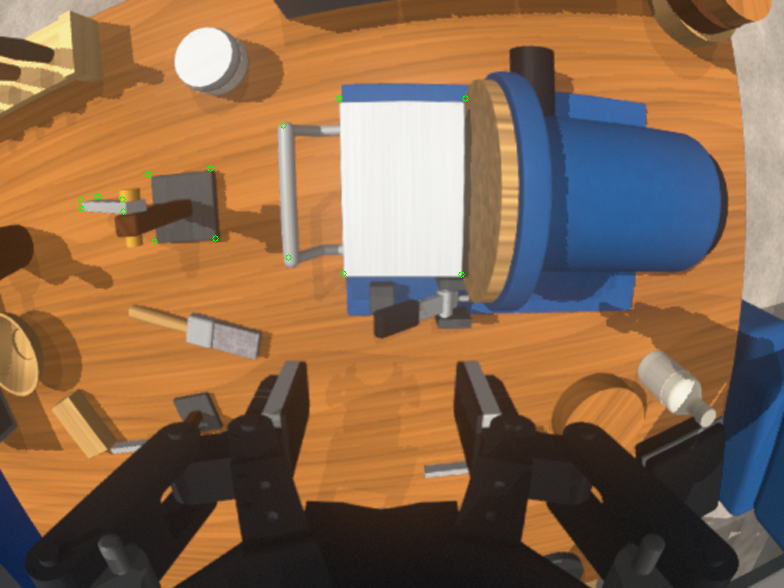

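The wrist view agrees with the fit to about 2 px: table corners (341,101) to (463,275), bar (285,126) to (291,262), foot (152,176) to (217,240), blade (82,206) to (146,206). I add these points to the joint fit.

```bash
cat >fit2.py <<'E'
from h import *
import json,re
src=open("fit.py").read(); exec(src[src.index("O=["):src.index("def res")])
c=json.load(open("w1.json"))
w=[('t',(0,80,0),464,101),('t',(-110,80,0),341,102),('t',(0,-80,0),463,276),('t',(-110,-80,0),345,277),('t',(-150,55,35),287,125),('t',(-150,-55,35),292,263),
('g',(45,45,16),212,171),('g',(-45,45,16),152,176),('g',(45,-45,16),217,241),('b',(-155,0,12),82,206),('b',(15,0,-12),146,206.5)]
def res(p): return np.concatenate([proj(n,W(p,f,L))-[u,v] for n,f,L,u,v in O]+[wproj(c,W(p,f,L))+.0-np.array([u,v])/1.4+.36 for f,L,u,v in w])
s=least_squares(res,np.load("p.npy"),loss="soft_l1",x_scale=[50,50,.1,.1,50,50,.1]); p=s.x
print(s.cost,p.round(4)); print(res(p).reshape(-1,2).round(1).tolist()); print(np.sqrt(np.diag(np.linalg.inv(s.jac.T@s.jac))).round(3))
np.save("p2.npy",p)
# blade only per subset
for nm,sel in [("scene",[14,17]),("side",[15,16]),("wrist",[31,32])]:
    f=lambda b: np.concatenate([res(np.r_[p[:6],b])[2*i:2*i+2]for i in sel]); 
    q=least_squares(lambda z:np.concatenate([res(np.r_[p[:4],z])[2*i:2*i+2]for i in sel]),p[4:7],x_scale=[50,50,.1]); print(nm,q.x.round(3))
print(W(p,'t',(-150,0,35)),delta(W(p,'t',(-150,0,35))), 'yaw',np.degrees(p[2])+90)
q=p.copy(); q[3]=p[6]; print("bar goal",W(q,'t',(-150,0,35)))
E
python3 fit2.py
```

```text
27.854270025212116 [ 6.078637e+02 -2.562570e+02 -1.726100e+00  6.010000e-02  6.358655e+02
  7.376490e+01  6.555000e-01]
[[-1.2, -0.4], [-1.0, -0.5], [-0.8, -0.9], [-1.8, -1.4], [1.1, 0.9], [0.1, -1.1], [0.7, -0.7], [-0.2, -1.7], [0.8, -1.3], [-0.3, -0.3], [0.5, 0.1], [-1.2, -0.4], [1.6, 0.1], [0.7, -1.7], [-0.5, -1.6], [0.5, -0.1], [1.0, -0.9], [-1.8, -0.6], [-2.4, -2.0], [1.0, -0.6], [-0.7, -0.3], [1.2, -1.6], [1.3, -0.6], [-0.3, -1.1], [-0.4, -0.0], [-0.7, -1.5], [-0.2, 1.9], [-0.3, -4.4], [-0.3, -0.8], [-1.7, -0.2], [-0.5, -0.4], [-0.2, -0.4], [0.0, -1.6]]
[0.702 0.543 0.005 0.012 0.854 0.954 0.012]
scene [6.47728e+02 4.25440e+01 4.17000e-01]
side [637.179  76.228   0.651]
wrist [634.246  74.269   0.659]
[ 631.34602848 -106.25186677  185.92395636] (array([ 571.9, -174.1,  392.4]), array([-1.7999e+02,  4.0000e-02, -9.7800e+00]), array([ 47.2, -76.9, 206.5])) yaw -8.897058921201008
bar goal [ 629.55460383 -117.69550845   96.31932672]
```

Request:
{"method": "apply_moves", "body": {
  "targets": [
    [16,-26,0,0,0,0,0.4],
    [16,-26,0,0,0,0,0.4],
    [15,-25,0,0,0,0,0.4],
    [0,0,45,0,0,0,0.4],
    [0,0,45,0,0,0,0.4],
    [0,0,45,0,0,0,0.4],
    [0,0,0,0,0,0,0.4],
    [0,0,0,0,0,0,0.4]
  ]
}}

```text
time: 3.62
tool_pos: [630.9, -105.8, 260.0]
tcp_rot: [180.0, -0.1, -8.9]
ft_force: [0.5, -0.0, 1.0]
finger_gap: 51.5
grip_force: 0.0
```

```bash
python3 - <<'E'
from h import *
p=np.load("p2.npy"); P=W(p,'t',(-150,0,35)); print(P,delta(P-[0,0,19]))
E
```

```text
[ 631.34602848 -106.25186677  185.92395636] (array([ 630.9, -105.8,  260. ]), array([ 1.7999e+02, -1.2000e-01, -8.8900e+00]), array([ 0.3,  0.4, 93.1]))
```

Aligned. I descend and grip the bar.

Request:
{"method": "apply_moves", "body": {
  "targets": [
    [0,0,25,0,0,0,0.4],
    [0,0,25,0,0,0,0.4],
    [0,0,22,0,0,0,0.4],
    [0,0,20,0,0,0,0.4],
    [0,0,0,0,0,0,0.4],
    [0,0,0,0,0,0,0.7],
    [0,0,0,0,0,0,1],
    [0,0,0,0,0,0,1],
    [0,0,0,0,0,0,1],
    [0,0,0,0,0,0,1]
  ],
  "force": 50
}}

```text
time: 4.88
tool_pos: [630.9, -105.3, 166.5]
tcp_rot: [-180.0, -0.1, -8.9]
ft_force: [2.1, 1.9, 4.0]
finger_gap: 0.4
grip_force: 1.6
```

```bash
python3 - <<'E'
from h import *
from bench import sensors
s=sensors.sense(); print(s["tool_pos"],s["tcp_rot"],s["ft_force"],s["finger_gap"],s["grip_force"])
n="side"; c0=optics.snapshot(n)[130:230,190:320,::-1]; a=cv2.resize(c0,None,fx=3.9,fy=3.9)
c1=optics.snapshot("wrist")[40:260,100:400,::-1]; b=cv2.resize(c1,None,fx=.95,fy=.95)
h=a.shape[0]; b=cv2.copyMakeBorder(b,0,h-b.shape[0],0,0,0); cv2.imwrite("pics/grip.png",np.hstack([a,b])); print(np.hstack([a,b]).shape)
E
```

```text
[ 630.88741083 -105.34502693  166.52383366] [-1.79983808e+02 -8.64335829e-02 -8.93915953e+00] [2.13726563 1.92241488 4.04238669] 0.3831722466932986 1.6155196074396372
(390, 792, 3)
```

View pics/grip.png

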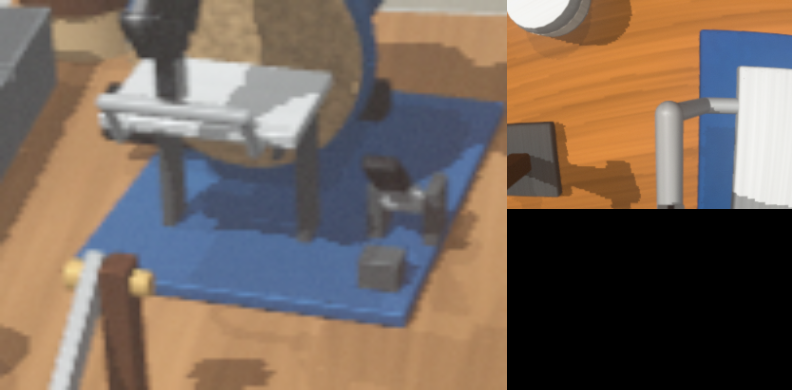

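Gap 0.4 mm means the bar was not caught; the fingers seem to be behind or above it. I take a composite close look to find out.

```bash
python3 - <<'E'
from h import *
p=np.load("p2.npy"); tiles=[]
c=optics.get_calibration("wrist")
for n,(x,y,w,h),f in [("wrist",(170,90,200,290),2.0),("scene",(190,215,80,110),3.6),("side",(205,105,70,80),2.5)]:
    im=optics.snapshot(n)[:,:,::-1]; cv2.imwrite(f"pics/{n}_g.png",im)
    cr=cv2.resize(im[y:y+h,x:x+w],None,fx=f,fy=f,interpolation=cv2.INTER_CUBIC)
    for L in[(-150,-55,35),(-150,0,35),(-150,55,35),(-110,-80,0),(-110,80,0)]:
        P=W(p,'t',L); q=wproj(c,P) if n=="wrist" else proj(n,P); cv2.circle(cr,tuple(((q-[x,y]+.5)*f).astype(int).tolist()),2,(0,255,0),-1)
    tiles.append(cv2.copyMakeBorder(cr,0,580-cr.shape[0],0,0,0))
o=np.hstack([tiles[0],np.vstack([tiles[1][:396],cv2.copyMakeBorder(tiles[2][:184],0,0,0,tiles[1].shape[1]-tiles[2].shape[1],0)])]); print(o.shape); cv2.imwrite("pics/look.png",o)
E
```

```text
(580, 688, 3)
```

View pics/look.png

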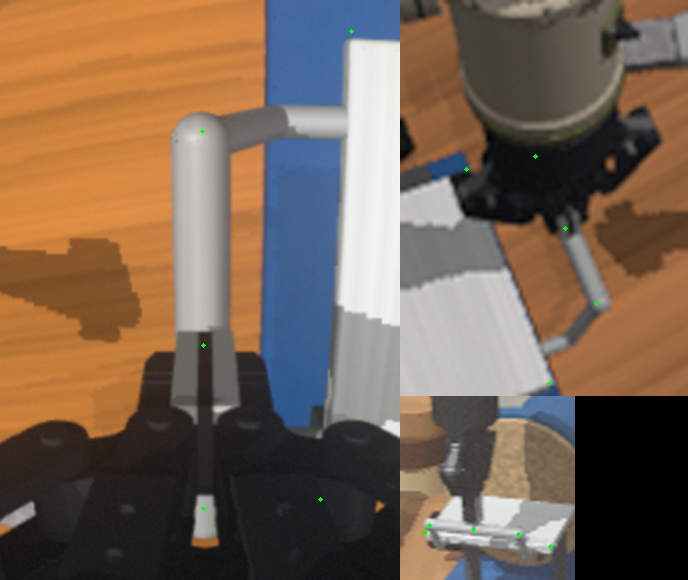

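```bash
python3 - <<'E'
from h import *
from bench import sensors
s=sensors.sense(); print(s["time"],s["tool_pos"],s["ft_force"],s["finger_gap"],s["grip_force"],s["joint_efforts"].round(2))
c=optics.get_calibration("wrist"); t=s["tool_pos"]
x=np.array([.988,-.155,0])
print("cam",np.array(c["pose"])[:3,3].round(1))
for dz in(0,10,19,27,40,60):
    for dx in(11,-11):
        P=t+[0,0,dz]+dx*x; print(dz,dx,"wrist tile",((wproj(c,P)-[170,90]+.5)*2).round(0),"scene tile",((proj("scene",P)-[190,215]+.5)*3.6+[400,0]).round(0),"side",((proj("side",P)-[205,105]+.5)*2.5+[400,396]).round(0))
E
```

```text
5.125 [ 630.52054991 -105.51122504  165.95824182] [1.57111346 1.71972141 2.91124078] -0.03669893035319796 1.5775275975465775 [ -1.12 -60.66 -47.29  -0.7    0.52  -0.  ]
cam [ 704.9 -118.8  336.6]
0 11 wrist tile [201. 281.] scene tile [573. 254.] side [467. 545.]
0 -11 wrist tile [201. 352.] scene tile [561. 225.] side [484. 547.]
10 11 wrist tile [200. 295.] scene tile [573. 248.] side [466. 537.]
10 -11 wrist tile [201. 368.] scene tile [560. 218.] side [484. 539.]
19 11 wrist tile [200. 308.] scene tile [572. 242.] side [466. 530.]
19 -11 wrist tile [200. 384.] scene tile [560. 213.] side [483. 532.]
27 11 wrist tile [200. 321.] scene tile [571. 237.] side [465. 524.]
27 -11 wrist tile [200. 399.] scene tile [559. 207.] side [483. 526.]
40 11 wrist tile [199. 345.] scene tile [570. 228.] side [464. 514.]
40 -11 wrist tile [200. 427.] scene tile [557. 198.] side [482. 516.]
60 11 wrist tile [198. 390.] scene tile [568. 214.] side [463. 498.]
60 -11 wrist tile [199. 478.] scene tile [555. 184.] side [481. 500.]
```

```bash
python3 - <<'E'
import cv2,numpy as np
a=cv2.imread("pics/side_full.png",0).astype(int); b=cv2.imread("pics/side_g.png",0).astype(int)
print("rows 146..172 cols 229..241: before / after")
for y in range(146,172): print(y,a[y,228:242:1],b[y,228:242:1])
E
```

```text
rows 146..172 cols 229..241: before / after
146 [222 220 221 221 222 222 223 222 223 224 223 222 222 222] [218 174  65  66  65  62  74 102 112 147 205 230 230 229]
147 [222 222 221 222 222 220 222 222 224 222 222 222 221 223] [224 188  63  63  68  67  75 103 112 148 205 228 230 229]
148 [219 220 220 220 221 221 222 221 222 222 222 222 221 221] [222 186  64  64  64  63  79 101 108 141 206 229 229 228]
149 [220 219 219 219 219 218 219 218 219 220 219 221 221 220] [222 188  87  73  71  62  73 100 106 139 204 226 228 227]
150 [220 221 220 220 220 220 219 220 220 220 220 219 220 219] [226 204 109  71  73  71  72  96 108 123 194 226 226 227]
151 [219 219 220 219 219 221 220 220 220 220 220 220 219 219] [227 202  92  76  78  76  74  96 111 126 193 227 225 227]
152 [221 219 219 219 218 219 219 220 221 220 220 221 221 222] [226 202 109  69  68  72  73  98 112 116 190 229 228 228]
153 [218 217 218 218 219 219 219 219 219 219 219 220 219 220] [224 202 109  77  76  73  71  92 118 127 187 227 227 227]
154 [208 219 218 218 218 219 218 218 218 218 218 218 219 219] [225 203 119  67  69  72  69  91 1
[... 1363 characters left out ...]
5  78  71  72  75  77  85  94 101 103 104] [ 60  69  69  76  76  74  74  74  74  86  98 105 106 103]
167 [106  91  83  78  76  74  69  73  69  66  71  88 101 102] [110  92  86  77  76  73  72  73  71  65  68  93 103 108]
168 [110 107 101  85  74  73  74  76  73  73  73  81  87  97] [115 110  96  74  76  76  74  77  75  75  74  78  89 102]
169 [100  94  91  90  75  73  75  71  77  81  82  84  80  83] [104  97  89  91  75  76  74  76  78  81  85  83  83  84]
170 [104 106 103  88  74  75  72  76  83  86  81  82  81  83] [103 112 108  85  72  74  74  75  83  89  84  81  83  82]
171 [115 109 103  93  85  77  74  74  75  95 109 104 105 107] [121 111 107  98  89  77  75  73  78  97 111 108 109 114]
```

The fingertips appear right at the bar's top line, and nothing shows below or in front of it. I test with a small downward push, watching the force and the image.

Request:
{"method": "apply_moves", "body": {
  "targets": [
    [0,0,4,0,0,0,1],
    [0,0,4,0,0,0,1],
    [0,0,4,0,0,0,1],
    [0,0,0,0,0,0,1]
  ]
}}

```text
time: 5.62
tool_pos: [629.6, -105.7, 152.7]
tcp_rot: [180.0, 0.1, -9.0]
ft_force: [-0.7, -0.2, -0.0]
finger_gap: -0.1
grip_force: 0.0
```

```bash
cat >tilt.py <<'E'
# current table tilt by image registration against the starting picture is done with table corners; here: wrist+side edges
from h import *
from bench import sensors
import sys
s=sensors.sense(); print(s["time"],s["tool_pos"].round(1),s["ft_force"].round(1),s["finger_gap"].round(1),s["grip_force"].round(1))
a=cv2.imread("pics/side_full.png",0); b=cv2.cvtColor(optics.snapshot("side"),cv2.COLOR_RGB2GRAY); cv2.imwrite("pics/side_now.png",b)
p=np.load("p2.npy")
# warp start-picture patch (right half of table + bar end, right of the fingers) by tilt hypothesis and match by NCC
pts=[(-110,-80,0),(0,-80,0),(0,80,0),(-110,80,0)]
def H(t):
    q=p.copy(); q[3]=t
    return cv2.getPerspectiveTransform(np.float32([proj("side",W(p,'t',k)) for k in pts]),np.float32([proj("side",W(q,'t',k)) for k in pts]))
m0=np.zeros_like(a); edge=[proj("side",W(p,'t',k))for k in[(-118,-90,0),(8,-90,0),(8,90,0),(-118,90,0)]]
cv2.fillPoly(m0,[np.int32(edge)],255); best=[]
for t in np.arange(-.05,.95,.01):
    M=H(t); w=cv2.warpPerspective(a,M,a.shape[::-1]); m=cv2.warpPerspective(m0,M,a.shape[::-1])>128
    d=np.minimum(np.abs(w.astype(float)-b)[m],60).mean(); best.append((d,round(t,3)))
print(sorted(best)[:4])
E
python3 tilt.py
```

```text
Traceback (most recent call last):
  File "tilt.py", line 5, in <module>
    s=sensors.sense(); print(s["time"],s["tool_pos"].round(1),s["ft_force"].round(1),s["finger_gap"].round(1),s["grip_force"].round(1))
                                                                                     ^^^^^^^^^^^^^^^^^^^^^
AttributeError: 'float' object has no attribute 'round'
```

```bash
sed -i 's/s\["finger_gap"\].round(1),s\["grip_force"\].round(1)/s["finger_gap"],s["grip_force"]/' tilt.py; python3 tilt.py; python3 - <<'E'
import cv2,numpy as np
b=cv2.imread("pics/side_now.png",0).astype(int)
for y in range(140,176,1): print(y,b[y,212:262:3])
E
```

```text
5.625 [ 629.6 -105.7  152.7] [-0.7 -0.2 -0. ] -0.09539664859552384 0.0
[(np.float64(32.09045539613225), np.float64(0.26)), (np.float64(32.25753768844221), np.float64(0.25)), (np.float64(32.45393939393939), np.float64(0.27)), (np.float64(32.553030303030305), np.float64(0.18))]
140 [155 150 139  90 112  80  72  66  64  67 158 141 149 156 153 102 110]
141 [157 149 141 113  78  73  63  68  65  66 152 141 146 152 147 106 106]
142 [158 150 139 120  69  74  65  65  66  63 145 152 141 154 138 105 107]
143 [118 151 139 130  66  71  64  64  63 122 147 156 146 154 141 108 109]
144 [114 132 138 143  65  67  64  63  64 125 158 143 143 149 148 107 105]
145 [111 109 143 146  88  59  62  63  63 184 217 169 141 144 160 108 108]
146 [106 123 148 150 126  69  60  67  59 188 232 228 231 213 188 117 108]
147 [112 150 148 148 142  64  66  66  65 232 233 234 233 230 169 165 168]
148 [114 154 157 159 185  65  65  64  63 232 232 232 233 233 169 171 169]
149 [115 154 160 159 206 154  67  65  87 232 231 231 232 214 169 168 166]
150 [112 154 158 158 233 228 106  64 119 229 230 231 232 171 168 165 165]
151 [131 
[... 1140 characters left out ...]
1 183 133 121 114 129 115 217 218]
167 [156 154 146 108 130 114  92  88 127 167 131 133 132 122 105 198 228]
168 [154 156 145 104 119 118  96  74  76  85 102 116 133 157 101 184 185]
169 [154 154 153 115 117 105  94  73  75  84  90 105 108 106  98 144 174]
170 [156 156 152 156 105 106 106  76  84  82  85  98 107 110 105 133  99]
171 [156 154 153 159 152 143 106  74  79 110 100  81  97 101 107 117  85]
172 [156 153 153 157 154 131 106  78  78 113 107  76  74  83  98 106  90]
173 [157 152 154 158 152 117 112  75  78 113 107  75  74  78  99  81  76]
174 [157 156 154 158 154 118 115  74  73 116 115  91  76  76  76  73  73]
175 [156 154 156 164 146 116 115  89  74 119 117 107  77  75  77  74  74]
```

The push works: the bar moved down about 4 to 5 px in the side view, so the tips ride on its top. Next I write a tilt estimate by tracking the bar ends and table corners in the side and scene views.

```bash
cat >tilt2.py <<'E'
# tilt from tracked patches: bar ends and free corner
from h import *
from bench import sensors
s=sensors.sense(); print(round(s["time"],2),s["tool_pos"].round(1),s["ft_force"].round(1),round(s["finger_gap"],1))
p=np.load("p2.npy"); now={}
for n in("side","scene"):
    now[n]=optics.snapshot(n)[:,:,::-1]; cv2.imwrite(f"pics/{n}_now.png",now[n])
for n,L,hw in [("side",(-150,55,35),(7,5)),("side",(-150,-50,35),(6,5)),("side",(-110,-80,-6),(8,7)),("scene",(-150,55,35),(8,8)),("scene",(-110,80,0),(8,8)),("scene",(-150,-55,35),(6,6))]:
    a=cv2.imread(f"pics/{n}_full.png"); q0=proj(n,W(p,'t',L)); c=q0.round().astype(int); w,h=hw
    T=a[c[1]-h:c[1]+h+1,c[0]-w:c[0]+w+1]; out=[]
    F=cv2.matchTemplate(now[n],T,cv2.TM_CCOEFF_NORMED)
    for t in np.arange(-.05,.9,.01):
        q=p.copy(); q[3]=t; d=proj(n,W(q,'t',L))-q0; x,y=c+d-[w,h]
        v=cv2.getRectSubPix(F,(1,1),(float(x),float(y)))[0,0]; out.append((round(float(v),3),round(t,2)))
    print(n,L,sorted(out)[::-1][:3])
E
python3 tilt2.py
```

```text
5.67 [ 629.6 -105.8  152.8] [ 0.3 -0.6  0.7] 0.2
side (-150, 55, 35) [(0.691, np.float64(0.14)), (0.689, np.float64(0.15)), (0.686, np.float64(0.16))]
side (-150, -50, 35) [(0.65, np.float64(0.16)), (0.636, np.float64(0.17)), (0.622, np.float64(0.18))]
side (-110, -80, -6) [(0.972, np.float64(0.16)), (0.969, np.float64(0.15)), (0.965, np.float64(0.14))]
scene (-150, 55, 35) [(0.977, np.float64(0.15)), (0.961, np.float64(0.14)), (0.95, np.float64(0.16))]
scene (-110, 80, 0) [(0.967, np.float64(0.13)), (0.967, np.float64(0.12)), (0.966, np.float64(0.14))]
scene (-150, -55, 35) [(0.094, np.float64(-0.05)), (0.092, np.float64(0.31)), (0.085, np.float64(0.32))]
```

Tilt is now about 0.15, and the bar follows the tool with its centre 19 mm above the TCP. I continue down along the arc to about 0.55.

Request:
{"method": "apply_moves", "body": {
  "targets": [
    [0,0,6,0,0,0,1],
    [0,0,6,0,0,0,1],
    [0,0,6,0,0,0,1],
    [0,0,5,0,0,0,1],
    [0,0.5,6,0,0,0,1],
    [0,0.5,6,0,0,0,1],
    [0,0.5,6,0,0,0,1],
    [0,1,5,0,0,0,1],
    [0,1,5,0,0,0,1],
    [0,1,5,0,0,0,1],
    [0,1,5,0,0,0,1],
    [0,0,0,0,0,0,1],
    [0,0,0,0,0,0,1]
  ]
}}

```text
time: 7.4
tool_pos: [628.9, -111.1, 92.3]
tcp_rot: [180.0, 0.1, -9.0]
ft_force: [-0.5, -0.0, -1.0]
finger_gap: -0.2
grip_force: 0.0
```

```bash
python3 tilt2.py
```

```text
7.4 [ 628.9 -111.1   92.3] [-0.5 -0.  -1. ] -0.2
side (-150, 55, 35) [(0.593, np.float64(0.57)), (0.575, np.float64(0.56)), (0.557, np.float64(0.58))]
side (-150, -50, 35) [(0.461, np.float64(0.62)), (0.45, np.float64(0.63)), (0.441, np.float64(0.61))]
side (-110, -80, -6) [(0.928, np.float64(0.5)), (0.925, np.float64(0.51)), (0.923, np.float64(0.49))]
scene (-150, 55, 35) [(0.792, np.float64(0.52)), (0.787, np.float64(0.53)), (0.774, np.float64(0.54))]
scene (-110, 80, 0) [(0.755, np.float64(0.55)), (0.751, np.float64(0.54)), (0.746, np.float64(0.53))]
scene (-150, -55, 35) [(0.286, np.float64(0.13)), (0.279, np.float64(0.14)), (0.277, np.float64(0.12))]
```

Request:
{"method": "apply_moves", "body": {
  "targets": [
    [0,1,4,0,0,0,1],
    [0,1,4,0,0,0,1],
    [0,2,4,0,0,0,1],
    [0,1,2,0,0,0,1],
    [0,0,0,0,0,0,1],
    [0,0,0,0,0,0,0.6],
    [0,0,0,0,0,0,0.5],
    [0,0,0,0,0,0,0.5],
    [0,0,-20,0,0,0,0.5],
    [0,0,-40,0,0,0,0.5],
    [0,0,-50,0,0,0,0.5],
    [-50,0,-50,0,0,0,0.5],
    [-60,0,-40,0,0,0,0.5],
    [-60,0,0,0,0,0,1],
    [0,0,0,0,0,0,1]
  ]
}}

```text
time: 9.38
tool_pos: [471.1, -90.8, 269.4]
tcp_rot: [180.0, -0.1, -9.0]
ft_force: [0.5, 0.1, -0.6]
finger_gap: 7.2
grip_force: 0.0
```

```bash
python3 tilt2.py; python3 - <<'E'
from h import *
import json
p=np.load("p2.npy"); tiles=[]; q=p.copy(); q[3]=p[6]
c=optics.get_calibration("wrist"); imw=optics.snapshot("wrist")[:,:,::-1]; cv2.imwrite("pics/wrist_now.png",imw); json.dump({k:np.array(c[k]).tolist() for k in("camera_matrix","pose")},open("w2.json","w"))
def lin(cr,n,f,o,A,B,col=(0,255,0)):
    P=[wproj(c,X) if n=="wrist" else proj(n,X) for X in(A,B)]; a,b=[tuple(((k-o+.5)*f).astype(int).tolist()) for k in P]; cv2.line(cr,a,b,col,1,cv2.LINE_AA)
for n,(x,y,w,h),f in [("side",(190,135,110,125),4.4),("scene",(150,245,110,110),2.8)]:
    im=cv2.imread(f"pics/{n}_now.png"); cr=cv2.resize(im[y:y+h,x:x+w],None,fx=f,fy=f,interpolation=cv2.INTER_CUBIC)
    K=[(-110,-80,0),(-110,80,0),(0,80,0),(0,-80,0)]
    for i in range(4): lin(cr,n,f,[x,y],W(q,'t',K[i]),W(q,'t',K[(i+1)%4]))
    lin(cr,n,f,[x,y],W(q,'t',(-150,-55,35)),W(q,'t',(-150,55,35)),(0,0,255))
    tiles.append(cr)
H=tiles[0].shape[0]; o=np.hstack([tiles[0],cv2.copyMakeBorder(tiles[1],0,H-tiles[1].shape[0],0,0,0)]); print(o.shape); cv2.imwrite("pics/chk.png",o)
E
```

```text
9.38 [471.1 -90.8 269.4] [ 0.5  0.1 -0.6] 7.2
side (-150, 55, 35) [(0.562, np.float64(0.34)), (0.561, np.float64(0.33)), (0.547, np.float64(0.66))]
side (-150, -50, 35) [(0.479, np.float64(0.45)), (0.477, np.float64(0.44)), (0.477, np.float64(0.43))]
side (-110, -80, -6) [(0.914, np.float64(0.56)), (0.913, np.float64(0.57)), (0.912, np.float64(0.55))]
scene (-150, 55, 35) [(0.766, np.float64(0.62)), (0.743, np.float64(0.63)), (0.739, np.float64(0.61))]
scene (-110, 80, 0) [(0.739, np.float64(0.64)), (0.735, np.float64(0.63)), (0.728, np.float64(0.62))]
scene (-150, -55, 35) [(0.824, np.float64(0.63)), (0.821, np.float64(0.62)), (0.791, np.float64(0.64))]
(550, 792, 3)
```

View pics/chk.png

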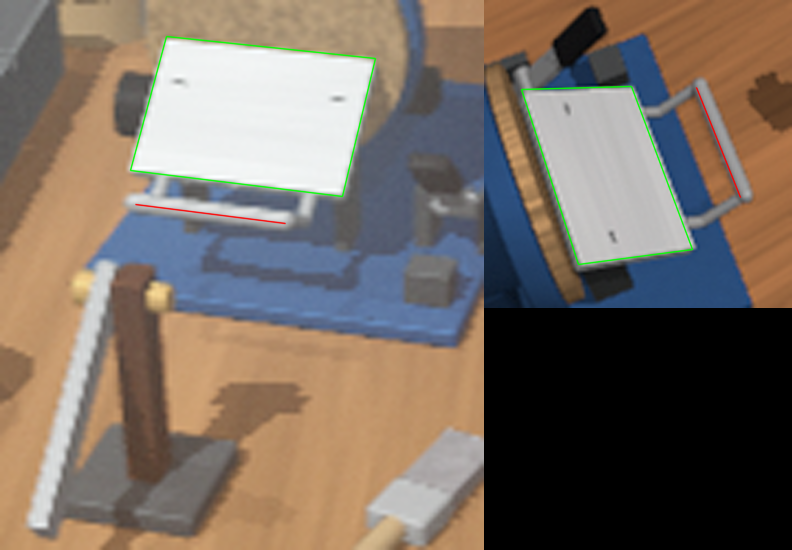

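The table outline predicted for the blade's slope (green) coincides with the real table in both views. Bar and kinematics give 0.64 to 0.65 against the blade's 0.655. Now the lever.

```bash
python3 - <<'E'
from h import *
p=np.load("p2.npy"); P=W(p,'s',(-62,-145,135)); print(P,delta(P))
E
```

```text
[ 474.19731284 -172.57731302  135.        ] (array([475.2, -91.8, 269.3]), array([ 1.7998e+02, -1.6000e-01, -8.9600e+00]), array([ 11.2,  79.9, 134.3]))
```

Request:
{"method": "apply_moves", "body": {
  "targets": [
    [3,27,0,0,0,0,1],
    [4,27,0,0,0,0,1],
    [4,26,0,0,0,0,1],
    [0,0,40,0,0,0,1],
    [0,0,40,0,0,0,1],
    [0,0,30,0,0,0,1],
    [0,0,0,0,0,0,1],
    [0,0,0,0,0,0,1]
  ]
}}

```text
time: 10.52
tool_pos: [474.0, -172.9, 159.1]
tcp_rot: [180.0, -0.1, -8.9]
ft_force: [-0.6, 0.1, -0.4]
finger_gap: 0.2
grip_force: 0.0
```

```bash
cat >lev.py <<'E'
from h import *
from bench import sensors
s=sensors.sense(); print(round(s["time"],2),s["tool_pos"].round(1),s["ft_force"].round(1),round(s["finger_gap"],1))
p=np.load("p2.npy"); P=W(p,'s',(-62,-145,135)); print(delta(P)[2])
im=optics.snapshot("side")[:,:,::-1]; cv2.imwrite("pics/lev_now.png",im)
# dark pad mask fraction for hypotheses
g=cv2.cvtColor(im,cv2.COLOR_BGR2GRAY).astype(float); a=cv2.imread("pics/side_full.png",0).astype(float)
for v in np.arange(0,.8,.15):
    K=[proj("side",W(np.append(p,v),'l',k)) for k in[(-110,-15,7),(-110,15,7),(-50,15,7),(-50,-15,7)]]
    m=np.zeros(g.shape,np.uint8); cv2.fillPoly(m,[np.int32(np.round(K))],255); print(round(v,2),g[m>0].mean().round(0),a[m>0].mean().round(0),np.mean(K,0).round(0))
E
python3 lev.py
```

```text
10.53 [ 474.  -172.9  159.1] [-0.6  0.1 -0.4] 0.2
[ 0.1 -0.3 24.1]
0.0 85.0 70.0 [289. 172.]
0.15 76.0 59.0 [288. 175.]
0.3 100.0 88.0 [288. 179.]
0.45 106.0 94.0 [287. 183.]
0.6 95.0 80.0 [287. 187.]
0.75 106.0 92.0 [287. 191.]
```

Request:
{"method": "apply_moves", "body": {
  "targets": [
    [0,0,15,0,0,0,1],
    [0,0,10,0,0,0,1],
    [0,0,8,0,0,0,1],
    [0,0,8,0,0,0,1],
    [0,0,8,0,0,0,1],
    [0,0,8,0,0,0,1],
    [0,0,8,0,0,0,1]
  ]
}}

```text
time: 11.45
tool_pos: [472.9, -172.4, 92.3]
tcp_rot: [180.0, -0.0, -8.9]
ft_force: [-0.8, -0.2, 5.3]
finger_gap: -0.1
grip_force: 2.1
```

```bash
python3 lev.py
```

```text
11.45 [ 472.9 -172.4   92.3] [-0.8 -0.2  5.3] -0.1
[  1.3  -0.  -42.7]
0.0 88.0 70.0 [289. 172.]
0.15 75.0 59.0 [288. 175.]
0.3 97.0 88.0 [288. 179.]
0.45 105.0 94.0 [287. 183.]
0.6 94.0 80.0 [287. 187.]
0.75 105.0 92.0 [287. 191.]
```

Contact at about 5 N with TCP z 92, so the real tips sit about 25 mm behind the nominal TCP, as they did at the bar. I keep pressing in steps.

Request:
{"method": "apply_moves", "body": {
  "targets": [
    [0,0,6,0,0,0,1],
    [0,0,6,0,0,0,1],
    [0,0,6,0,0,0,1],
    [0,0,6,0,0,0,1],
    [0,0,6,0,0,0,1]
  ]
}}

```text
time: 12.12
tool_pos: [473.4, -172.5, 63.1]
tcp_rot: [180.0, -0.1, -8.9]
ft_force: [-0.0, 0.5, 4.4]
finger_gap: 0.1
grip_force: 1.5
```

```bash
python3 lev.py
```

```text
12.12 [ 473.4 -172.5   63.1] [-0.   0.5  4.4] 0.1
[  0.9  -0.  -71.9]
0.0 92.0 70.0 [289. 172.]
0.15 100.0 59.0 [288. 175.]
0.3 105.0 88.0 [288. 179.]
0.45 82.0 94.0 [287. 183.]
0.6 92.0 80.0 [287. 187.]
0.75 105.0 92.0 [287. 191.]
```

Request:
{"method": "apply_moves", "body": {
  "targets": [
    [0,0,6,0,0,0,1],
    [0,0,6,0,0,0,1],
    [0,0,6,0,0,0,1],
    [0,0,5,0,0,0,1],
    [0,0,4,0,0,0,1],
    [0,0,0,0,0,0,1]
  ]
}}

```text
time: 12.92
tool_pos: [472.4, -172.2, 35.2]
tcp_rot: [-180.0, 0.0, -8.9]
ft_force: [0.2, 0.7, 0.9]
finger_gap: -0.2
grip_force: 0.0
```

```bash
python3 lev.py
```

```text
12.93 [ 472.4 -172.2   35.2] [0.2 0.7 0.9] -0.2
[  1.7   0.1 -99.8]
0.0 89.0 70.0 [289. 172.]
0.15 84.0 59.0 [288. 175.]
0.3 102.0 88.0 [288. 179.]
0.45 100.0 94.0 [287. 183.]
0.6 94.0 80.0 [287. 187.]
0.75 85.0 92.0 [287. 191.]
```

The force dropped and the pad darkened at its flat position, so it has snapped down. I retreat and verify numerically.

Request:
{"method": "apply_moves", "body": {
  "targets": [
    [0,0,-15,0,0,0,1],
    [0,0,-30,0,0,0,1],
    [0,0,-50,0,0,0,1],
    [0,0,-50,0,0,0,1],
    [0,0,-50,0,0,0,1],
    [-40,0,0,0,0,0,1],
    [-40,0,0,0,0,0,1],
    [0,0,0,0,0,0,1],
    [0,0,0,0,0,0,1]
  ]
}}

```text
time: 14.1
tool_pos: [394.4, -160.2, 232.0]
tcp_rot: [180.0, -0.1, -9.0]
ft_force: [-0.4, -0.2, 0.1]
finger_gap: -0.2
grip_force: 0.0
```

```bash
cp pics/side_now.png pics/side_tilted.png; cp pics/scene_now.png pics/scene_tilted.png; python3 lev.py; python3 tilt2.py; python3 - <<'E'
from h import *
p=np.load("p2.npy")
for n in("side","scene"):
    a=cv2.imread(f"pics/{n}_tilted.png",0); b=cv2.imread(f"pics/{n}_now.png",0); c=cv2.imread(f"pics/{n}_full.png",0)
    q=p.copy(); q[3]=p[6]
    for nm,P,base in[("table",W(q,'t',(-90,0,0)),a),("blade",W(p,'b',(-70,0,0)),c),("foot",W(p,'g',(0,0,40)),c)]:
        x,y=proj(n,P).round().astype(int); s=np.s_[y-25:y+26,x-25:x+26]
        sh,r=cv2.phaseCorrelate(np.float32(base[s]),np.float32(b[s]),cv2.createHanningWindow((51,51),cv2.CV_32F)); print(n,nm,np.round(sh,2),round(r,2))
    # lever template: flat vs raised
    g=b.astype(float)
    for v in(0,.2,.4,.55,.65,.75):
        K=[proj(n,W(np.append(p,v),'l',k)) for k in[(-108,-13,7),(-108,13,7),(-52,13,7),(-52,-13,7)]]
        m=np.zeros(g.shape,np.uint8); cv2.fillPoly(m,[np.int32(np.round(K))],255); print(n,v,g[m>0].mean().round(0),np.percentile(g[m>0],85).round(0))
E
```

```text
14.1 [ 394.4 -160.2  232. ] [-0.4 -0.2  0.1] -0.2
[80.5 -0.2 97.2]
0.0 94.0 70.0 [289. 172.]
0.15 107.0 59.0 [288. 175.]
0.3 154.0 88.0 [288. 179.]
0.45 143.0 94.0 [287. 183.]
0.6 117.0 80.0 [287. 187.]
0.75 91.0 92.0 [287. 191.]
14.15 [ 394.5 -160.1  231.6] [-0.4 -0.6  0.1] -0.2
side (-150, 55, 35) [(0.563, np.float64(0.34)), (0.562, np.float64(0.33)), (0.548, np.float64(0.32))]
side (-150, -50, 35) [(0.483, np.float64(0.45)), (0.48, np.float64(0.44)), (0.48, np.float64(0.43))]
side (-110, -80, -6) [(0.915, np.float64(0.56)), (0.913, np.float64(0.57)), (0.913, np.float64(0.55))]
scene (-150, 55, 35) [(0.766, np.float64(0.62)), (0.743, np.float64(0.63)), (0.739, np.float64(0.61))]
scene (-110, 80, 0) [(0.74, np.float64(0.64)), (0.736, np.float64(0.63)), (0.728, np.float64(0.62))]
scene (-150, -55, 35) [(0.824, np.float64(0.63)), (0.821, np.float64(0.62)), (0.79, np.float64(0.64))]
side table [-0.   -0.08] 0.99
side blade [-0.02 -0.01] 0.98
side foot [-0.06 -0.06] 0.99
side 0 94.0 99.0
side 0.2 122.0 173.0
side 0.4 146.0 197.0
side 0.55 125.0 194.0
side 0.65 108.0 184.0
side 0.75 88.0 98.0
scene table [-0.05  0.05] 0.99
scene blade [0.05 0.02] 0.98
scene foot [ 0.05 -0.  ] 0.99
scene 0 109.0 111.0
scene 0.2 104.0 111.0
scene 0.4 79.0 108.0
scene 0.55 63.0 105.0
scene 0.65 48.0 104.0
scene 0.75 36.0 58.0
```

The lever is flat (pad dark only at 0.75), the table has not moved, and the gauge has shifted less than 0.1 px. I hand in.

```bash
python3 -c "
from bench import r
print(r.hand_in())"
```

```text
the job is handed in; nothing more can be done
None
```

The table is tilted to about 0.64 rad against the blade's measured 0.655 (allowed gap 0.07), the lock lever is snapped flat, the gauge has not moved, and the job is handed in at about 14 s; no verdict was returned, and the bystanders' positions were not measured afterwards.

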